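Tip the sorting tray and scoop out the kiln posts

ROBOT

A 7-joint arm with a two-finger parallel gripper is mounted at the origin on the work surface. World frame = base frame: x ahead of the robot, y to its left, z up, the work surface at z = 0. Lengths are in mm, angles in rad, forces in N, time in s.
With the tool pointing down it reaches from about 400 to 900 mm from the base axis. Payload 5.6 kg.
Tool frame: the origin (TCP) lies on the mounting face of the last link; the fingertips stand 190 mm ahead of it and the grasp point (between the pads) lies 171 mm ahead of it; z points along the fingers, x is the direction in which the jaws open and shut, and the axes are right-handed (so a half turn about z gives the same grasp; the last joint's range is limited). The gripper opens to 92 mm and grips with 3 to 60 N. Pads are 20 mm wide; open, the fingers measure 128 mm over their backs; the gripper's body (75 mm by 189 mm) begins 69 mm behind the grasp point.
Start: joints at [-1.147, 0.468, -0.012, 1.603, 0.006, 1.071, -0.056], TCP at [292.551, 580.444, 404.692] pointing down, gripper open.
Joint ranges: [-2.53, 2.53], [-0.31, 2.02], [-1.57, 1.55], [0.28, 2.44], [-1.29, 4.43], [0.15, 1.84], [-2.92, 2.92]. Speed limits (rad/s): [2.57, 2.57, 3.14, 3.14, 3.14, 3.14, 3.14].

INTERFACE

Orientations are given as a unit quaternion [w, x, y, z].
In Python, from station import manip, jaws, kinematics, eyes, ticket gives the robot as it stands. Calls block until the motion is done:
- manip.goto(position, orientation): joint-space move of the TCP to a pose.
- manip.servo_line(position, rate=150, rot=None, force_limit=None): straight line of the TCP; rot=None keeps the orientation; rate is the mean speed in mm/s. With force_limit (N) it stops when the force on the tool has changed by that much, and returns True; else False.
- manip.move_j(angles): joint-space move.
- jaws.let_go() and jaws.close(): open the fingers fully, or close them until they stop; the grip force is fixed at half the most.
- manip.wait(seconds).
- kinematics.ik(position, orientation): joint angles nearest the present ones, or None.
- eyes.camera(name): name is "side" or "top"; returns the picture (420x560x3 uint8, red, green, blue); there is no depth.
- eyes.camera_info(name): a dict with "K" (3x3 intrinsics, pixels), "camera_from_world" (4x4, takes a point from world to camera coordinates). Camera axes: x right, y up, looking along -z (the intrinsics and any distortion apply to the point x, -y, -z); pixel columns grow to the right and rows downward; lengths in mm; the calibration is good to about 2 mm. A picture is of the moment at which its call begins. camera_info takes no time and is no camera call.
A pose or a line that the arm cannot do raises manip.Unreachable and nothing moves.
- ticket.sign_off(): hands the job in, once; it reports no verdict.
Readings, each from a call of its own:
- manip.read_t(): time.
- manip.read_q(): joint angles.
- manip.read_qd(): joint speeds.
- manip.read_joint_torque(): joint torques, N m.
- manip.read_tool_pos(): TCP position.
- manip.read_tool_rot(): TCP orientation.
- manip.read_ft_force(): force on the tool from outside, world axes, zero at the start.
- manip.read_moment(): the same for the moment, N m.
- manip.read_gripper_width(): opening from 0.0 (shut) to 1.0 (fully open).
Only numpy, scipy, OpenCV 4.12 (cv2) and the standard library are available. Lean on these libraries where they do the work, as an engineer would, in place of code of your own. Each camera call takes 0.05 s, during which the arm holds its last target. There are 200 camera calls.

TASK

Press the orange tab of the blue sorting tray right down so that the tray tips and the three kiln posts roll together at its low end. Then take the scoop by its green handle, slide it under all three posts, lift them well clear of the tray together and set the loaded scoop down level on the middle of the kiln shelf and let go. Do not touch the posts with the fingers, and leave the bowl, the jar, the wooden rib and the brush where they are.

Things in the scene. Friction and masses are not known exactly. Their poses are not given: they have to be found in the camera images.
- stand: Grey stand of the sorting tray, fixed to the table; origin on the table under the pivot. Its +x axis points horizontally to the tray's low (tab) end, z up. The tray's pivot is a level axle along the stand's y axis, 75 mm above the origin.
- tray (a joint): Tilt of the blue tray about its axle, rad: 0 is level (resting on a stop), 0.2 is tipped fully (other stop), tab end down. A stiff pivot: pressing the tab takes about 3 to 5 N and the tray stays where it is left.
- tray_low (a point): Tray floor at the foot of the low end wall, mid-width; tips with it: x along the floor to the low end, y across, z out of the floor. 100 mm from the axle along tray x, 12 mm above it. The end wall leans out: 8 mm out in its first 14 mm of height, 7 mm more up to its top at 55 mm. The flat floor runs back 225 mm to the high end wall and is 130 mm wide; other walls 30 mm high, 4 mm thick.
- tray_tab (a point): Top of the orange press tab that sticks out beyond the tray's low end at floor level, 70 mm wide and 6 mm thick, reaching from under the leaning wall to 22 mm beyond this point (75 mm of it stands clear); the point is 173 mm from the axle along tray x and 12 mm above it, on the tab's mid-line. It tips with the tray and drops about 35 mm.
- post0_c (a point): Centre of the white kiln post, a loose smooth ceramic cylinder 28 mm in diameter and 70 mm long, about 100 g, lying across the tray; its own y axis runs along its length. It rolls freely once the tray tips.
- post1_c (a point): Centre of the red-brown kiln post, a loose smooth ceramic cylinder 28 mm in diameter and 70 mm long, about 100 g, lying across the tray; its own y axis runs along its length. It rolls freely once the tray tips.
- post2_c (a point): Centre of the sand-coloured kiln post, a loose smooth ceramic cylinder 28 mm in diameter and 70 mm long, about 100 g, lying across the tray; its own y axis runs along its length. It rolls freely once the tray tips.
- scoop: Loose aluminium scoop, 0.22 kg; +x to the nose, z up; origin at its underside. It stands on its heel (x = -58 mm) and a foot bar (x = 8 mm); the flat 1.8 mm pan, 114 mm wide, rises 2 degrees from 2 mm at the 26 mm high back wall (inner face x = -46) to the nose edge (x = 55, underside 4 mm up). Nosed down 0.085 rad, the nose edge touches a flat floor. Low wire rails at the sides.
- scoop_grip (a point): Grip point of the scoop's upright green handle, a flat plate standing on the back wall: 12 mm thick along the scoop's x, 50 mm wide along y, reaching up to 105 mm above the underside. The point is on its mid-plane, 52 mm behind the scoop's origin and 82 mm above the underside. Axes as the scoop's.
- kiln_shelf: Sand-coloured square kiln shelf, a fixed slab 200 x 200 mm and 15 mm thick lying on the table; origin at the centre of its underside, z up.
- bowl: Bystander: blue bowl, 120 mm across, 55 mm high, origin at its underside.
- glaze_jar: Bystander: amber jar, 70 mm across, 100 mm high, origin at its underside.
- wood_rib: Bystander: flat wooden rib, 120 x 55 x 12 mm, origin at its underside.
- brush: Bystander: brush 180 mm long lying between the robot and the tray, origin at its underside.
Mind the look-alikes: they are no part of the job. What is shaped like the scoop but black or yellow is not meant. What is shaped like the part that bears post2_c but purple is not meant.

How it is judged (in metres and radians):
On the way, in this order (a step that is already met when the one before it is completed fails the run):
1. the tray is tipped fully and all three posts have rolled together at its low end (value of joint tray above 0.17 rad and x of each of post0_c, post1_c, post2_c in the frame of tray_low above -0.085 m), for 0.2 s.
2. the scoop carries all three posts, lifted clear of the tray (x of post0_c in the frame of scoop between -0.05 and 0.05 m and y of post0_c in the frame of scoop between -0.04 and 0.04 m and z of post0_c in the frame of scoop between 0.008 and 0.045 m and x of post1_c in the frame of scoop between -0.05 and 0.05 m and y of post1_c in the frame of scoop between -0.04 and 0.04 m and z of post1_c in the frame of scoop between 0.008 and 0.045 m and x of post2_c in the frame of scoop between -0.05 and 0.05 m and y of post2_c in the frame of scoop between -0.04 and 0.04 m and z of post2_c in the frame of scoop between 0.008 and 0.045 m and height (world z) of scoop above 0.115 m), for 0.2 s.
At the end, for the whole second after the job is handed in: The scoop stands level (within 4 degrees) and at rest on the kiln shelf, its origin within 50 mm of the shelf's centre along each of the shelf's sides, with all three posts lying at rest in its pan (centres between its back wall and 50 mm ahead of its origin, within 40 mm of its mid-line) (x of post0_c in the frame of scoop between -0.05 and 0.05 m and y of post0_c in the frame of scoop between -0.04 and 0.04 m and z of post0_c in the frame of scoop between 0.008 and 0.045 m and x of post1_c in the frame of scoop between -0.05 and 0.05 m and y of post1_c in the frame of scoop between -0.04 and 0.04 m and z of post1_c in the frame of scoop between 0.008 and 0.045 m and x of post2_c in the frame of scoop between -0.05 and 0.05 m and y of post2_c in the frame of scoop between -0.04 and 0.04 m and z of post2_c in the frame of scoop between 0.008 and 0.045 m and x of scoop in the frame of kiln_shelf between -0.05 and 0.05 m and y of scoop in the frame of kiln_shelf between -0.05 and 0.05 m and z of scoop in the frame of kiln_shelf between 0.01 and 0.02 m and angle between scoop's own z axis and vertical below 0.07 rad and linear speed of scoop below 0.02 m/s and linear speed of each of post0, post1, post2 below 0.03 m/s); the robot touches nothing.
It fails at once if the fingers touch a kiln post (contact force between the fingers and post0 above 1 N or contact force between the fingers and post1 above 1 N or contact force between the fingers and post2 above 1 N).
It fails at once if a bystander is moved by more than 30 mm (distance of any of bowl, glaze_jar, wood_rib, brush from where it was at the start of the episode above 0.03 m).
It also fails if it takes over 72 s, if anything falls off the work surface, if the arm or the gripper's body presses on something with over 40 N, if the wrist force passes 120 N, or if a joint passes its speed limit or range.

## Working session

There is one attempt and no reset: what is moved stays moved. The work goes in short steps, each a Python script; the robot and the scene stay as the last script left them, time stands still between calls to the robot, and variables do not carry over. Pictures are saved under pics/ and viewed, about 8 in all and at most 12, crops included, and the job is handed in when it is done.

```bash
ls; mkdir -p pics
python3 - <<'E'
from station import manip, jaws, kinematics, eyes, ticket
import cv2,numpy as np
for n in("top","side"):
    im=eyes.camera(n); cv2.imwrite(f"pics/{n}0.png",im[:,:,::-1]); i=eyes.camera_info(n)
    print(n,{k:(np.round(v,3).tolist() if not isinstance(v,str) else v) for k,v in i.items()})
print(manip.read_tool_rot(),manip.read_t(),manip.read_gripper_width())
E
```

```text
pics
top {'K': [[527.514, 0.0, 281.59], [0.0, 527.514, 206.079], [0.0, 0.0, 1.0]], 'camera_from_world': [[0.017, -1.0, -0.005, -0.544], [0.994, 0.017, 0.112, -569.785], [-0.112, -0.007, 0.994, -1227.9], [0.0, 0.0, 0.0, 1.0]]}
side {'K': [[515.348, 0.0, 287.5], [0.0, 515.348, 210.249], [0.0, 0.0, 1.0]], 'camera_from_world': [[0.865, -0.501, -0.01, -488.916], [0.384, 0.65, 0.655, -291.043], [-0.322, -0.571, 0.755, -1195.099], [0.0, 0.0, 0.0, 1.0]]}
[ 4.57402383e-04  8.51496114e-01  5.24360359e-01 -6.09817393e-04] 0.1 0.9978844087424129
```

View pics/top0.png

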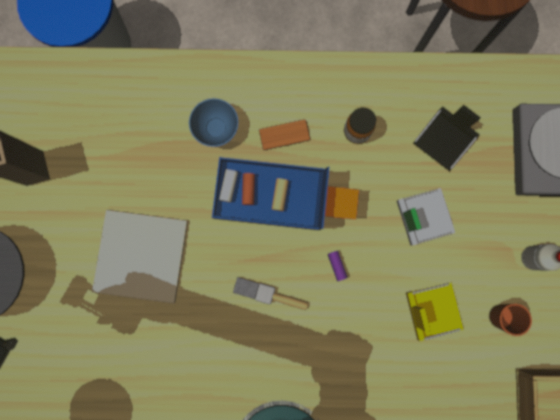

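View pics/side0.png

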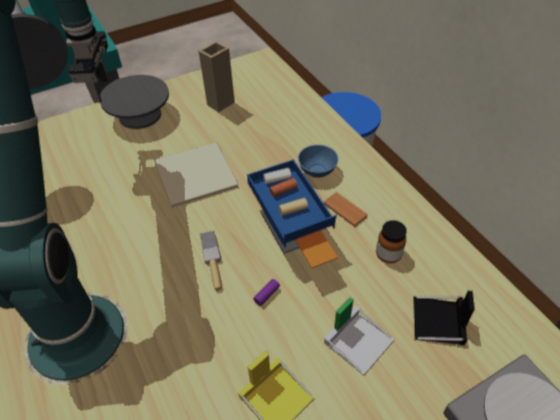

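The top view shows the tray at (270,193) with its tab at (343,203) to the right (world −y). The scoop is at (427,215), nose to the right. The shelf is at (140,255), the brush at (270,293), and the decoys are the black and yellow scoops and the purple post. The side view agrees.

```bash
cat > h.py <<'E'
import numpy as np,cv2
from station import manip,jaws,kinematics,eyes,ticket
from scipy.spatial.transform import Rotation as R
I={n:eyes.camera_info(n) for n in("top","side")}
def ray(n,px):
    M=np.array(I[n]["camera_from_world"]);K=np.array(I[n]["K"])
    d=np.linalg.inv(K)@[px[0],px[1],1]; d=d*[1,-1,-1]
    return -M[:3,:3].T@M[:3,3], M[:3,:3].T@d
def plane(n,px,z):
    o,d=ray(n,px); return o+d*(z-o[2])/d[2]
def proj(n,P):
    M=np.array(I[n]["camera_from_world"]);K=np.array(I[n]["K"])
    c=M[:3,:3]@P+M[:3,3]; p=K@(c*[1,-1,-1]); return p[:2]/p[2]
def tri(a,b):
    (o1,d1),(o2,d2)=ray("top",a),ray("side",b)
    s=np.linalg.lstsq(np.c_[d1,-d2],o2-o1,rcond=None)[0]
    p,q=o1+s[0]*d1,o2+s[1]*d2; return (p+q)/2,np.linalg.norm(p-q)
def blob(im,lo,hi,roi):
    x0,y0,x1,y1=roi
    m=cv2.inRange(cv2.cvtColor(im[y0:y1,x0:x1],cv2.COLOR_RGB2HSV),lo,hi)
    c=max(cv2.findContours(m,0,2)[0],key=cv2.contourArea)
    return c.reshape(-1,2)+[x0,y0]
def cen(c):
    m=cv2.moments(c.astype(np.float32)); return np.array([m['m10'],m['m01']])/m['m00']
E
python3 - <<'E'
from h import *
im=cv2.cvtColor(cv2.imread("pics/top0.png"),cv2.COLOR_BGR2RGB)
sd=cv2.cvtColor(cv2.imread("pics/side0.png"),cv2.COLOR_BGR2RGB)
hs=cv2.cvtColor(im,cv2.COLOR_RGB2HSV)
for p in[(435,210),(418,218),(140,255),(345,203),(250,215),(228,185),(248,188),(280,195),(480,240)]: print(p,hs[p[1],p[0]])
def box(name,c,z):
    b=cv2.boxPoints(cv2.minAreaRect(c.astype(np.float32)))
    print(name,cv2.contourArea(c.astype(np.float32)),np.round(b).tolist(),[np.round(plane("top",p,z)).tolist()[:2] for p in b],"c",np.round(plane("top",b.mean(0),z)))
box("tab",blob(im,(8,180,60),(22,255,255),(325,180,365,225)),87)
box("tray",blob(im,(100,120,20),(125,255,255),(205,150,335,235)),117)
box("scoop",blob(im,(0,0,90),(179,45,255),(395,180,460,250)),5)
box("shelf",blob(im,(0,0,90),(40,70,255),(90,205,192,305)),15)
g=blob(im,(50,100,30),(80,255,255),(395,180,460,250));box("green",g,105)
gs=blob(sd,(50,100,30),(80,255,255),(320,290,370,340));
print("green side",cv2.boundingRect(gs), tri(cen(g),cen(gs)))
cv2.imwrite("pics/c0.png",cv2.resize(cv2.imread("pics/top0.png")[145:255,205:365],None,fx=5,fy=5,interpolation=2))
cv2.imwrite("pics/c1.png",np.hstack([cv2.resize(cv2.imread("pics/top0.png")[180:250,390:470],None,fx=6,fy=6,interpolation=2)]))
E
```

```text
(435, 210) [105   7 154]
(418, 218) [ 63  80 111]
(140, 255) [ 34  14 151]
(345, 203) [ 18 218 152]
(250, 215) [108 159 119]
(228, 185) [108   8 154]
(248, 188) [  9 164 149]
(280, 195) [ 31  78 150]
(480, 240) [ 29  89 149]
tab 800.0 [[326.0, 216.0], [329.0, 186.0], [358.0, 189.0], [355.0, 219.0]] [[543.0, -92.0], [611.0, -99.0], [605.0, -166.0], [537.0, -159.0]] c [ 574. -129.   87.]
tray 5060.5 [[214.0, 217.0], [220.0, 158.0], [324.0, 170.0], [318.0, 228.0]] [[533.0, 159.0], [666.0, 148.0], [643.0, -86.0], [512.0, -73.0]] c [588.  37. 117.]
scoop 1754.5 [[396.0, 200.0], [441.0, 186.0], [455.0, 232.0], [411.0, 246.0]] [[593.0, -270.0], [629.0, -379.0], [516.0, -412.0], [481.0, -305.0]] c [ 554. -341.    5.]
shelf 6634.0 [[87.0, 291.0], [98.0, 208.0], [187.0, 220.0], [176.0, 303.0]] [[360.0, 470.0], [560.0, 455.0], [535.0, 237.0], [336.0, 256.0]] c [447. 355.  15.]
green 144.0 [[404.0, 212.0], [414.0, 208.0], [421.0, 227.0], [411.0, 231.0]] [[554.0, -267.0], [562.0, -290.0], [519.0, -303.0], [511.0, -281.0]] c [ 536. -285.  105.]
green side (335, 298, 18, 32) (array([ 539.74532911, -294.66271553,   70.96471457]), np.float64(2.400102081846309))
```

View pics/c0.png

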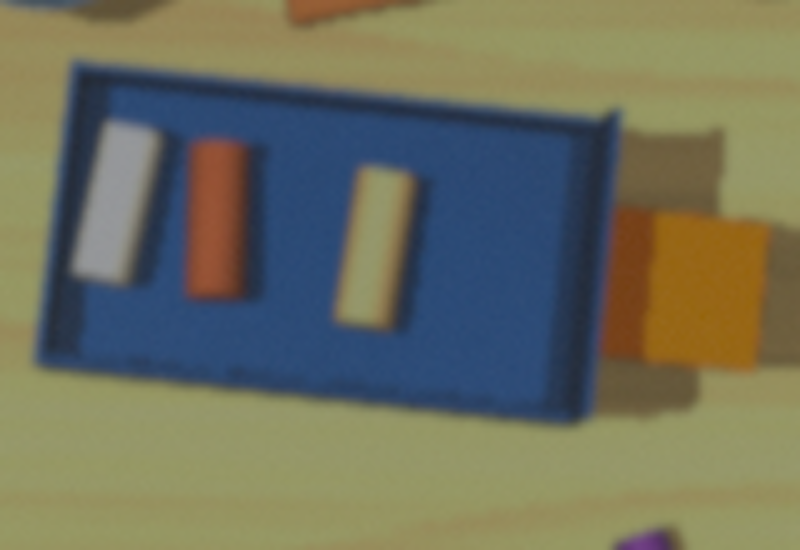

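View pics/c1.png

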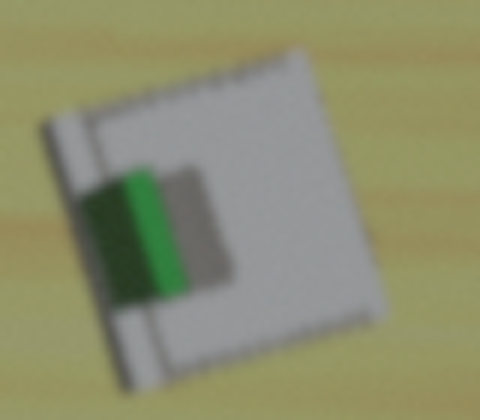

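The tray crop shows the rims clearly. Its outer corners at crop ×5 are (75,65), (38,362), (580,420) and (615,120). The tab's bright part spans x 645–768, y 215–368. The scoop crop (×6) has nose corners (300,50) and (388,318), and the handle top is centred at (157,232). Next I turn these into poses.

Run:
```python
from h import *
def c0(p): return (np.array(p)+.5)/5-.5+[205,145]
def c1(p): return (np.array(p)+.5)/6-.5+[390,180]
ang=lambda v:np.degrees(np.arctan2(v[1],v[0]))
# tray
A,B,C,D=[plane("top",c0(p),z) for p,z in[((75,65),117),((38,362),117),((580,420),130),((615,120),142)]]
C=plane("top",c0((580,420)),142)
print("tray corners",np.round([A,B,C,D]),"w",np.linalg.norm(A-B),np.linalg.norm(C-D))
h=(A+B)/2;l=(C+D)/2;print("dir",ang(l-h),"len",np.linalg.norm((l-h)[:2]),"mid",h,l)
T=[plane("top",c0(p),87) for p in[(768,225),(757,370)]]
e=(T[0]+T[1])/2;print("tab end mid",e,"w",np.linalg.norm(T[0]-T[1]),"edge dir",ang(T[0]-T[1])-90)
print("dir high->tabend",ang(e-h),"dist",np.linalg.norm((e-h)[:2]),"exp 195+129")
# scoop
N=[plane("top",c1(p),6) for p in[(300,50),(388,318)]]
n=(N[0]+N[1])/2;print("nose mid",n,"w",np.linalg.norm(N[0]-N[1]),"dir",ang(N[0]-N[1])-90)
H=[plane("top",c1(p),105) for p in[(125,172),(155,165),(188,292),(160,300)]]
g=np.mean(H,0);print("handle",g,"dir",ang((H[0]+H[1]-H[2]-H[3]))-90,"w",np.linalg.norm(H[1]-H[2]),"dir g->n",ang(n-g),"dist",np.linalg.norm((n-g)[:2]),"exp 107")
K=[plane("top",p,15) for p in[(98,211),(187,220)]]
# press pose reach
for yaw in(ang(l-h),ang(l-h)+180):
    r=(R.from_euler('z',yaw,degrees=True)*R.from_euler('x',180,degrees=True)).as_quat(scalar_first=True)
    print(yaw,kinematics.ik([575,-150,300],r),kinematics.ik([g[0],g[1],300],r))
```

```text
tray corners [[668. 150. 117.]
 [533. 162. 117.]
 [510. -77. 142.]
 [642. -91. 142.]] w 135.06142403249618 132.95807670594385
dir -95.85790143837544 len 241.5451103891605 mid [600.34773207 156.23656619 117.        ] [575.6952413  -84.04721407 142.        ]
tab end mid [ 571.05725533 -163.49596698   87.        ] w 66.9387653406228 edge dir -94.226023623142
dir high->tabend -95.23421713751995 dist 321.07137024250056 exp 195+129
nose mid [ 569.47467521 -392.82329988    6.        ] w 113.79223304143159 dir -72.78718095714345
handle [ 539.04680881 -292.36568105  105.        ] dir -75.68402670503079 w 48.863294581306576 dir g->n -73.14882929041038 dist 104.96469994358452 exp 107
-95.85790143837544 [-0.3806226   0.60966027  0.78889065  1.86496057 -0.54667983  0.89715073
 -1.0006799 ] [-0.28777121  0.78345449  1.07633973  1.82621035 -0.80202426  1.04368728
 -0.56093357]
84.14209856162456 [-0.13833698  0.52388919  0.44344937  1.84981626 -0.29437505  0.83272101
  1.9216648 ] [ 0.06016251  0.56539714  0.51568306  1.80542229 -0.35490578  0.86372511
  2.2113729 ]
```

```bash
cat >> h.py <<'E'
AX=np.array([588.5,28.5,75.]);TY=-95.5
def q(yaw,pitch=0.):  # tool x = scoop x (yaw deg), nose-down pitch rad
    return (R.from_euler('z',yaw,degrees=True)*R.from_rotvec([0,pitch,0])*R.from_euler('x',180,degrees=True))
Q=lambda *a:q(*a).as_quat(scalar_first=True)
def tr(v,th=0.2): # tray-frame vector from axle -> world
    return AX+(R.from_euler('z',TY,degrees=True)*R.from_rotvec([0,th,0])).apply(v)
def snap(n,f): im=eyes.camera(n); cv2.imwrite(f"pics/{f}.png",im[:,:,::-1]); return im
E
python3 - <<'E'
from h import *
p=tr([176,0,12],0.); print(p)
manip.goto([p[0],p[1],87+190+60],Q(TY)); jaws.close()
p2=tr([174,0,12]); 
print(manip.servo_line([p[0],p[1],p2[2]+190-7],rate=80,force_limit=22),manip.read_ft_force(),manip.read_tool_pos()-[0,0,190],p2)
manip.wait(.3)
manip.servo_line([p[0],p[1],330],rate=250)
jaws.let_go()
manip.goto([539,-292.4,340],Q(-73.3))
print(manip.read_t(),manip.read_tool_pos())
snap("top","t1");snap("side","s1")
a=cv2.imread("pics/t1.png")[140:260,200:370];b=cv2.imread("pics/s1.png")[150:270,230:400]
cv2.imwrite("pics/c2.png",np.vstack([cv2.resize(x,None,fx=2.5,fy=2.5) for x in(a,b)]))
E
```

```text
[ 571.63114756 -146.68973091   87.        ]
True [-2.31760332  1.9549299  11.29951469] [ 571.76471882 -146.55668737   53.35931993] [ 571.92677261 -143.61954732   52.19233538]
8.1167 [ 538.95320008 -292.43345656  339.88651656]
```

View pics/c2.png

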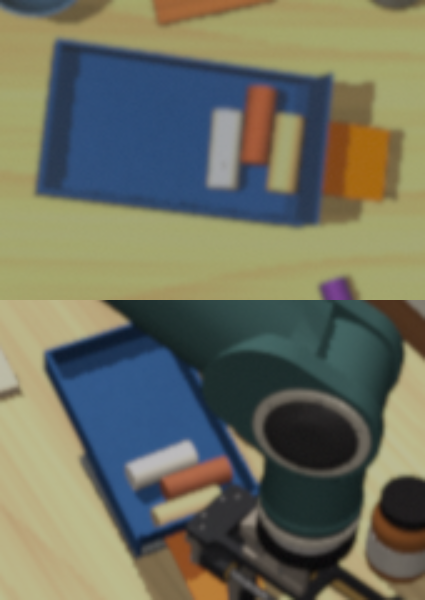

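All three posts lie at the low end, red displaced sideways towards +x. In the crop white is at (225,148), red at (259,125) and sand at (286,153). I'll compute their tray-frame positions and grasp the scoop.

Run:
```python
from h import *
im=cv2.cvtColor(cv2.imread("pics/t1.png"),cv2.COLOR_BGR2RGB)
R0=(R.from_euler('z',TY,degrees=True)*R.from_rotvec([0,.2,0]))
for n,lo,hi,roi in[("white",(0,0,100),(179,50,255),(278,178,298,220)),("red",(3,120,80),(12,255,255),(292,170,314,212)),("sand",(15,55,100),(32,160,255),(303,180,325,222))]:
    c=blob(im,lo,hi,roi); z=75
    px=cen(c); r=cv2.minAreaRect(c.astype(np.float32))
    for _ in range(4):
        P=plane("top",px,z); t=R0.inv().apply(P-AX)-[100,0,12]; z+=(20-t[2])*1.0
    print(n,px,np.round(P),"in tray_low",np.round(t,1),r)
for s in(1,-1): # tray side rims in y
    print(s,[proj("top",tr([x,s*69,42])) for x in(-120,100)])
manip.servo_line([539,-292.4,253],rate=150,force_limit=15)
jaws.close(); print(manip.read_gripper_width()*92, manip.read_tool_pos())
manip.servo_line([539,-292.4,400],rate=200)
print(manip.read_ft_force(),manip.read_gripper_width()*92,manip.read_t())
snap("top","t2")
cv2.imwrite("pics/c3.png",cv2.resize(cv2.imread("pics/t2.png")[150:290,360:540],None,fx=4,fy=4,interpolation=2))
```

```text
white [289.34122288 199.20512821] [578.  -9. 100.] in tray_low [-67.8  -6.9  20. ] ((289.3587951660156, 199.33529663085938), (12.118047714233398, 31.598957061767578), 4.398705005645752)
red [302.81977095 189.74683544] [601. -39.  94.] in tray_low [-39.2  18.8  20. ] ((302.85382080078125, 189.6692352294922), (10.791021347045898, 29.892370223999023), 7.125016689300537)
sand [313.44766506 200.66129898] [577. -64.  89.] in tray_low [-11.7  -2.6  20. ] ((313.3122863769531, 200.59556579589844), (11.976227760314941, 30.670827865600586), 6.709836959838867)
1 [array([227.1178527 , 155.59276612]), array([322.84422998, 169.97003639])]
-1 [array([219.22662322, 217.4585425 ]), array([316.45046775, 229.95818462])]
12.087556002544094 [ 538.97515277 -292.43849359  252.93821198]
[-0.37243398  0.23835018 -2.69189859] 11.860471851618911 11.0167
```

View pics/c3.png

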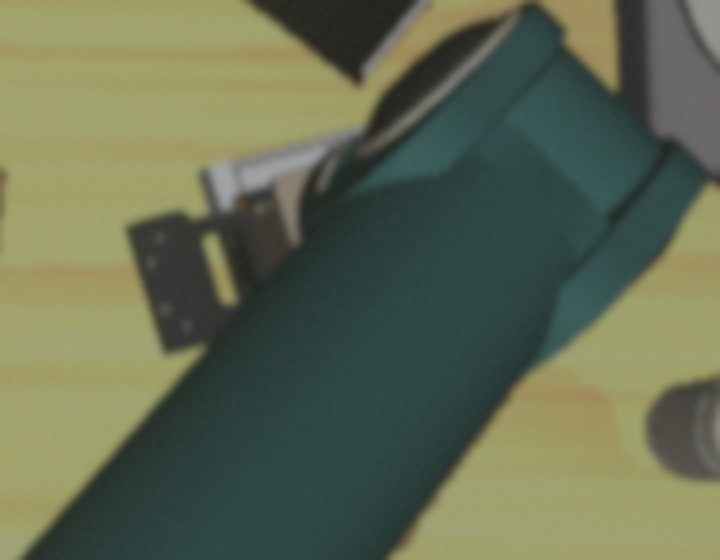

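Post positions match the geometry (expected x −64/−36/−8, lateral +19 for red). The picture shows the scoop held, with its back-left corner at about (411,192) full-frame. Next I move over the tray, descend behind the posts with a force guard, and slide.

```bash
cat >> h.py <<'E'
DY=4.
def tcp(xn,zn,phi,th=.2):  # nose edge in tray_low frame, phi nose-down rel. floor -> TCP pose
    v=np.array([100+xn,DY,12+zn])+R.from_rotvec([0,phi,0]).apply([-107,0,78+171])
    return tr(v,th),Q(TY,th+phi)
E
python3 - <<'E'
from h import *
G=np.array([539,-292.4,229.]); S=q(-73.3)
for zc in(5,26): print("heel corner pred",zc,proj("top",G+R.from_euler('z',-73.3,degrees=True).apply([-6,57,-82+zc])),"seen 410.9 192.4")
W=[(-97,45,.085),(-97,-3,.085),(-1,-1,.085),(4,9,0),(7,20,-.12),(7.5,42,-.3)]
for w in W: print(w,np.round(tcp(*w)[0],1),kinematics.ik(*tcp(*w)) is not None)
a=tcp(-97,130,.085); manip.goto(*a)
manip.servo_line(tcp(-97,25,.085)[0],rate=150)
hit=manip.servo_line(tcp(-97,-5,.085)[0],rate=25,force_limit=3)
p=manip.read_tool_pos(); R0=(R.from_euler('z',TY,degrees=True)*R.from_rotvec([0,.2,0]))
d=R0.inv().apply(p-tcp(-97,0,.085)[0])
print("hit",hit,"err tray frame",np.round(d,2),manip.read_ft_force(),manip.read_t())
snap("side","s3");snap("top","t3")
a=cv2.imread("pics/t3.png")[140:260,200:370];b=cv2.imread("pics/s3.png")[140:270,230:400]
cv2.imwrite("pics/c4.png",np.vstack([cv2.resize(x,(510,300),interpolation=2) for x in(a,b)]))
E
```

```text
heel corner pred 5 [410.62742144 191.83559923] seen 410.9 192.4
heel corner pred 26 [412.98182388 190.45962114] seen 410.9 192.4
(-97, 45, 0.085) [594.2  46.4 399.3] True
(-97, -3, 0.085) [595.2  55.9 352.3] True
(-1, -1, 0.085) [586.1 -38.1 335.2] True
(4, 9, 0) [587.6 -22.4 340.2] True
(7, 20, -0.12) [590.1   3.8 341.9] True
(7.5, 42, -0.3) [593.9  43.3 343.6] True
hit True err tray frame [-0.11  0.05 -0.36] [-0.1825212  -0.05010419  4.50755812] 14.2833
```

View pics/c4.png

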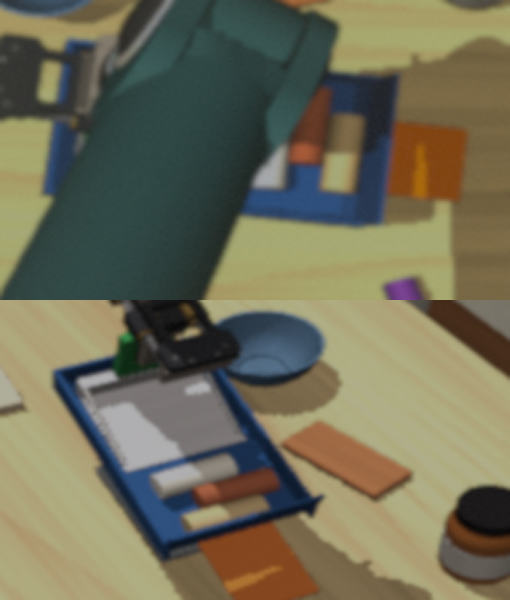

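The scoop sits inside the tray behind the posts. Its nose corners are at about (122,470) and (245,440) in the lower panel, with white just ahead. Before sliding I'll check its lateral position against projection.

Run:
```python
from h import *
f=lambda p:np.round([(p[0]-230)*3,300+(p[1]-140)*300/130],1)
for y in(61,-53,65,-65): print(y,f(proj("side",tr([100-97,y,12+(2 if abs(y)<64 else 0)]))))
for y in(69,-69): print("rim",y,[f(proj("side",tr([x,y,42]))) for x in(3,60,100)])
b=cv2.imread("pics/s3.png")[165:250,240:345]
cv2.imwrite("pics/c5.png",cv2.resize(b,None,fx=7,fy=7,interpolation=2))
print([np.round((proj("side",tr([3,y,12+2]))-[240,165]+.5)*7) for y in(61,-53)])
```

```text
61 [244.9 438.4]
-53 [124.9 470.8]
65 [248.8 438.2]
-65 [111.8 475.2]
rim 69 [array([257., 423.]), array([286.4, 464. ]), array([307.7, 493.7])]
rim -69 [array([108.8, 462.6]), array([136.1, 505.6]), array([155.9, 536.8])]
[array([505., 248.]), array([225., 347.])]
```

View pics/c5.png

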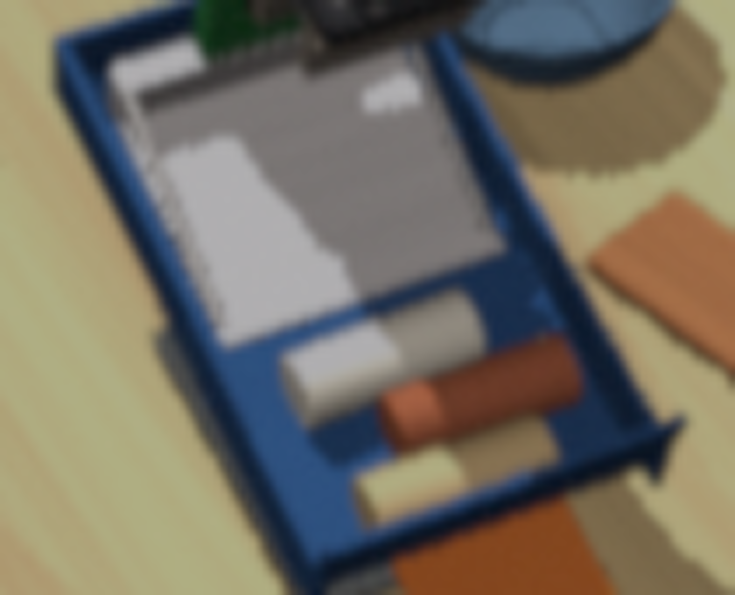

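The nose corners land exactly on the predicted pixels, (505,248) and (228,347). Slide.

Run:
```python
from h import *
R0=(R.from_euler('z',TY,degrees=True)*R.from_rotvec([0,.2,0]))
for xn,r in((-70,50),(-40,40),(-15,30),(-.5,25)):
    hit=manip.servo_line(tcp(xn,-.6,.085)[0],rate=r,force_limit=18)
    d=R0.inv().apply(manip.read_tool_pos()-tcp(0,0,.085)[0])
    print(xn,hit,np.round(d,2),np.round(R0.inv().apply(manip.read_ft_force()),1),round(manip.read_t(),2))
    if hit: break
b=snap("side","s4")[165:260,240:345,::-1]
cv2.imwrite("pics/c6.png",cv2.resize(b,None,fx=6,fy=6,interpolation=2))
```

```text
-70 False [-69.74   0.21  -0.35] [-0.6  0.2  4.1] 15.07
-40 False [-41.22   0.25  -0.24] [-4.3 -0.1  6.3] 15.97
-15 False [-16.67   0.35  -0.2 ] [-5.6  0.7  7.2] 16.96
-0.5 False [-2.06  0.35 -0.23] [-5.6 -0.7  6.5] 17.69
```

View pics/c6.png

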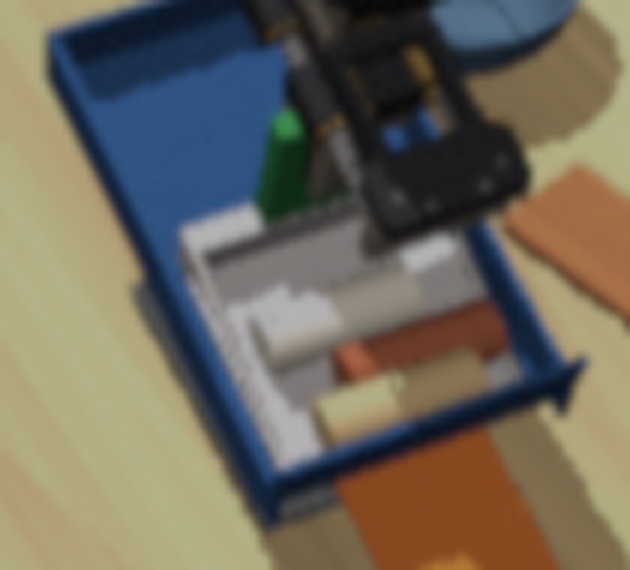

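All three posts sit on the pan, white at (330,310), red at (430,340) and sand at (400,390). I'll ease the nose to the wall foot, tip back following the leaning wall, then lift.

Run:
```python
from h import *
R0=(R.from_euler('z',TY,degrees=True)*R.from_rotvec([0,.2,0]))
hit=manip.servo_line(tcp(3,-.4,.085)[0],rate=12,force_limit=7)
d=R0.inv().apply(manip.read_tool_pos()-tcp(0,0,.085)[0])
print(hit,d,manip.read_ft_force())
x0=min(d[0],1.)   # nose at the foot now
for xn,zn,ph in((3.5,8,0),(6.5,19,-.12),(7.5,30,-.21),(7,44,-.32)):
    p,o=tcp(xn+x0-.5,zn,ph)
    hit=manip.servo_line(p,rate=40,rot=o,force_limit=15)
    print(ph,hit,np.round(R0.inv().apply(manip.read_ft_force()),1),round(manip.read_t(),2))
    if hit: break
snap("side","s5")
if not hit:
    p,o=tcp(0,60,-.32); manip.servo_line(p,rate=60)
    p=p+[0,0,110]; manip.servo_line(p,rate=100); manip.wait(.3)
    print(manip.read_ft_force(),manip.read_t(),manip.read_tool_pos())
b=snap("side","s6")[110:270,220:400,::-1]
cv2.imwrite("pics/c7.png",cv2.resize(b,None,fx=4,fy=3.7,interpolation=2))
```

```text
False [ 0.66117751  0.39107558 -0.09405649] [0.48360224 5.71180988 8.62267276]
0 False [-1.1 -1.2 -4.7] 18.86
-0.12 False [ 1.4  0.1 -4.9] 19.67
-0.21 False [ 1.4 -0.5 -5.3] 20.31
-0.32 False [ 1.6  0.2 -5.5] 21.07
[ 0.68122999  1.23398517 -5.29914395] 23.1083 [594.73531361  51.74252868 469.81831434]
```

View pics/c7.png

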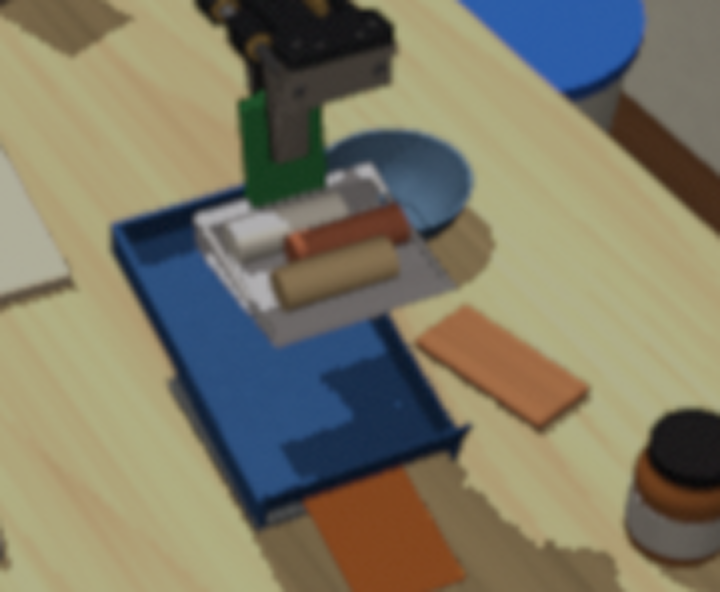

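All three posts are in the pan, lying against its back wall and clear of the tray. I'll carry it to the shelf, keeping the tilt back, then level and set it down gently.

Run:
```python
from h import *
im=cv2.cvtColor(cv2.imread("pics/top0.png"),cv2.COLOR_BGR2RGB)
c=cen(blob(im,(0,0,90),(40,50,255),(90,205,192,305))); C=plane("top",c,15); print("shelf",c,C)
C=np.clip(C,[438,340,0],[452,356,20])
g=C[:2]-52*np.array([np.cos(np.radians(TY)),np.sin(np.radians(TY))])
print(kinematics.ik([*g,262],Q(TY)) is not None)
manip.servo_line([*g,440],rate=120)
manip.servo_line([*g,330],rate=80,rot=Q(TY,-.03))
manip.servo_line([*g,280],rate=50,rot=Q(TY))
hit=manip.servo_line([*g,263],rate=15,force_limit=3)
print("down",hit,manip.read_tool_pos(),manip.read_ft_force(),manip.read_t())
b=snap("side","s7")[110:270,100:280,::-1]
cv2.imwrite("pics/c8.png",cv2.resize(b,None,fx=4,fy=3.7,interpolation=2))
```

```text
shelf [138.32253686 248.4129496 ] [463.51114521 351.709868    15.        ]
True
down True [457.05158569 403.47471477 267.8885812 ] [-0.94567505 -0.68043375  6.10787882] 29.9333
```

View pics/c8.png

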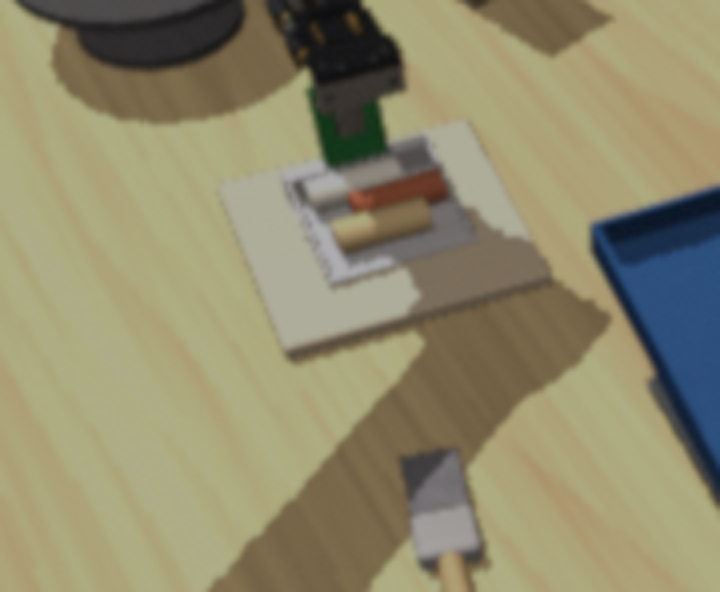

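Run:
```python
from h import *
P=[plane("side",((x+.5)/4-.5+100,(y+.5)/3.7-.5+110),15) for x,y in[(222,188),(470,125),(550,275),(290,348)]]
print(np.round(P),np.mean(P,0),"scoop",manip.read_tool_pos()[:2]+52*np.array([np.cos(np.radians(TY)),np.sin(np.radians(TY))]))
```

```text
[[363. 449.  15.]
 [557. 424.  15.]
 [533. 235.  15.]
 [342. 259.  15.]] [448.62935301 341.58408805  15.        ] scoop [452.06385989 351.71049443]
```

The scoop origin is within about 10 mm of the shelf centre (limit 50). Release.

Run:
```python
from h import *
jaws.let_go(); p=manip.read_tool_pos()
manip.servo_line([p[0],p[1],p[2]+150],rate=100); manip.wait(.5)
print(manip.read_ft_force(),manip.read_t(),manip.read_gripper_width())
a=snap("side","s8")[:,:,::-1]
cv2.imwrite("pics/c9.png",np.hstack([cv2.resize(a[110:230,120:280],(500,375),interpolation=2),cv2.resize(a[:,:420],(300,375))]))
```

```text
[0.08982816 0.35397283 0.11298545] 33.3667 1.0053825081453176
```

View pics/c9.png

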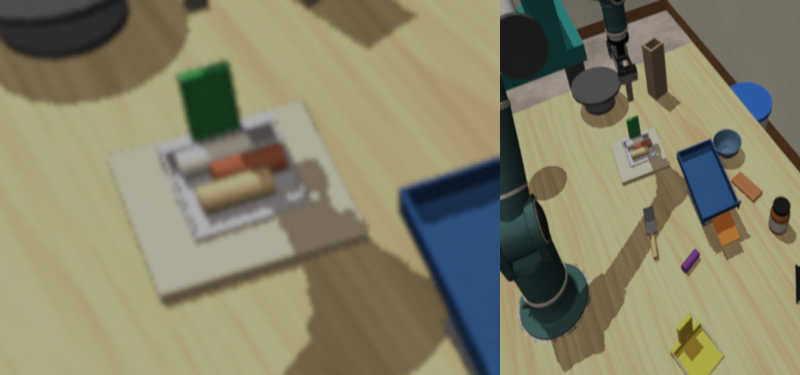

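The scoop stands on the shelf with all three posts in the pan (about (230,165) in the left panel). The gripper is clear of it, and the bowl, rib, brush and jar look undisturbed.

```bash
python3 -c "
from station import ticket,manip
print(ticket.sign_off(),manip.read_t())"
```

```text
the job is handed in; nothing more can be done
the job is handed in; nothing more can be done
```

I handed the job in after about 33 s of the 72 s allowed. The loaded scoop is standing on the kiln shelf with all three posts in its pan. The hand-in gave no verdict.

**What I did:** I pressed the tab to its stop with the closed fingers, and the posts rolled together at the low end. I gripped the scoop by its green handle and lowered it nose-down behind the posts. I slid it under all three, tipped it back along the leaning end wall and lifted it to about 0.21 m. Then I carried it to the shelf, set it down level and let go.

**What the last checks showed:**
- **Scoop position:** its origin is about 3 mm and 10 mm from the shelf centre measured in the side view; the limit is 50 mm.
- **Posts:** the last picture shows all three lying in the pan. I did not measure their final coordinates.
- **Gripper:** it is open and clear, with about 0.4 N on the wrist, so it is touching nothing.
- **Bystanders:** the bowl, rib, brush and jar look unmoved by eye; I did not measure them.

**Measurements that disagreed:**
- The top view's colour mask for the shelf centre was about 15 mm and 10 mm off the side view's value. I had clamped its x value before setting down, and the side view then confirmed the placing.
- Before scooping, the posts measured about 3 mm further from the end wall than the geometry predicts. This had no effect.

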